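# Shut the pencil box and jam its tapered locking peg home

### The job

Shut the wooden pencil box: hook the lid's plain end under the box's lip while it is tilted, lower the notched end until the lid lies flat, then take the tapered peg with the bar-shaped head from the organiser and stand it through the lid's notch in the tapered hole with its bar lying across the box. Keep pressing the peg down while you turn it about a quarter turn, until its bar lies along the length of the box, its collar is down on the lid and it stays jammed when you let go. Leave the ball-headed stamp, the cup, the paperweight and the abacus where they are.

Things in the scene. Friction and masses are not known exactly. Their poses are not given: they have to be found in the camera images.
- box: Wooden pencil box fixed to the desk, 196 x 104 mm; origin at the centre of its underside, x along its length (lip at the -x end, tapered hole at the +x end), z up. The lid rests on its 50 mm high rim and fits between the lip's back wall and the stop ledge with 5 mm play along x; cheeks at both ends leave it 4 mm each way in y. It only goes in tilted 10 to 14 degrees, plain end first
- lip (a point): Lower inner edge of the lip, at (-72.5, 0, 64) mm in the box frame. The lip is a plate 8 mm thick (top at 72 mm) reaching out 18 mm over the rim from a back wall whose inner face is at x = -90.5 mm; the slot under it is 14 mm high. Cheeks 64 mm high and 92 mm apart flank it up to x = -60 mm
- stop (a point): Top inner edge of the stop ledge at the box's +x end, at (90.5, 0, 62) mm in the box frame. Cheeks 60 mm high, 92 mm apart, run from x = 60 to 98 mm beside the lid's notched end
- hole (a point): Centre of the tapered hole's mouth, at (60, 0, 50) mm in the box frame; axis upright, mouth 22 mm across, narrowing by 7 degrees all round to 12 mm across 40 mm down
- lid: Loose lid of the same wood, 176 x 84 x 9 mm, about 130 g, starting flat on the desk; origin at the centre of its underside, x along its length, z up. Plain end at x = -88 mm. Notch in the +x end: 40 mm wide, from x = 36 mm to the end, centred on y = 0; the peg passes through it. Shut, its origin is at (0, 0, 50) mm in the box frame, its x along the box's x, give or take the play
- lid_rib (a point): Middle of the lid's grip rib, at (-12, 0, 26) mm in the lid frame, over the centre of mass. The rib is 16 mm thick in the lid's x, 70 mm long in y, and stands from 9 to 43 mm above the lid's underside
- lid_plain_end (a point): Lower edge of the lid's plain end, middle, at (-88, 0, 0) mm in the lid frame
- peg: Loose wooden tapered peg, 94 mm tall, 35 g, starting upright in one of the organiser's wells, hung by its collar; origin at the centre of its foot, z up. Round cone, 12 mm across at the foot to 25 mm at z = 52 mm; collar 56 mm across, z = 52 to 58 mm; bar head 50 mm long in x, 16 mm thick in y, z = 58 to 94 mm
- collar (a point): Centre of the underside of the peg's collar, at (0, 0, 52) mm in the peg frame; fully home it is 59 mm above the box's underside, level with the shut lid's top. Dropped in, the peg jams some 4 mm short. Turned either way under 10 to 20 N of downward press it works down until the collar meets the lid, and stays by friction. Turning takes up to 0.6 N m: grip the bar with 80 N or more
- organiser: White plastic desk organiser fixed to the desk, 150 x 180 mm; origin at the centre of its underside, y along its length. Two square wells, 40 mm wide inside, 50 mm outside, 62 mm high, centred at (-40, +42) and (-40, -42) mm; plates leaning to +x form angled slots from x = 0 to 80 mm, up to 95 mm high with the cards in them
- stamp: Loose wooden hand stamp in the other well of the organiser, told from the peg by its ball-shaped knob, 30 mm in diameter: straight 28 mm stem, 56 mm collar, 89 mm tall; origin at the foot. A bystander
- cup: Green ceramic cup, 76 mm across, 85 mm tall, origin under its centre. A bystander
- paperweight: Clear acrylic domed paperweight, 80 mm across, 38 mm tall, origin under its centre. A bystander
- abacus: Wooden abacus fixed at the back of the desk, 210 mm wide in y, 70 mm deep, 132 mm tall, origin under its centre. A bystander
Things that resemble listed ones, but are neither listed nor needed, are in the scene too. What is shaped like the peg but turquoise is not meant.

How it is judged:
By the outcome, as a careful person would: the job done as asked, in the order asked, and still so for the second after the job is handed in, with the robot touching nothing.
It also fails if it takes over 72 s, if anything falls off the work surface, if the arm or the gripper's body presses on something with over 40 N, if the wrist force passes 120 N, or if a joint passes its speed limit or range.

### The arm

A 6-joint arm with a two-finger parallel gripper is mounted at the origin on the work surface. World frame = base frame: x ahead of the robot, y to its left, z up, the work surface at z = 0. Lengths are in m, angles in rad, forces in N, time in s.
With the tool pointing down it reaches from about 0.375 to 0.9 m from the base axis. Payload 3.1 kg.
Tool frame: the origin (TCP) lies between the finger pads; the fingertips stand 19 mm ahead of it and the grasp point (between the pads) is the TCP; z points along the fingers, y is the line along which they close (so a half turn about z gives the same grasp; the last joint's range is limited). The gripper opens to 87 mm and grips with 3 to 60 N. Pads are 19 mm wide; open, the fingers measure 117 mm over their backs; the gripper's body (75 mm by 190 mm) begins 51 mm behind the grasp point.
Start: joints at [1.169, 0.527, 1.433, -0, 1.181, -0.178], TCP at [0.139, 0.609, 0.242] pointing down, gripper open.
Joint ranges: [-3.08, 3.08], [-0.75, 2.2], [0.22, 2.44], [-1.43, 4.57], [0, 2.65], [-2.85, 2.85]. Speed limits (rad/s): [2.79, 2.79, 3.14, 3.14, 3.14, 3.14].

### API

Orientations are given as a unit quaternion [w, x, y, z].
In Python, from rig import r gives the robot as it stands.
- The arm moves only by the shell command python3 -m jog 'ROWS' [FORCE]. ROWS is a JSON object whose one key "motion" holds a list of rows, each a list of 5 numbers: the opening, from 0 (shut) to 1 (fully open), then the shift along the world's x, y, z in units of 25 mm (1.0 is 25 mm), then the turn about the world's z in units of 5 degrees (1.0 is 5 degrees). In form: {"motion": [[fingers, tx, ty, tz, twist], ...]}. A call has 1 to 20 rows; each row shifts and turns the commanded pose from where the row before left it; what a row does not reach is not made up. A row lasts 1/12 s, in which the tool goes at most 41.7 mm and 7.16 degrees, less where a joint would pass 70% of its speed; a pose out of reach is approached as far as the arm can. A call is refused whole if a number of a shift passes 1 or a number of a turn 1, either way. A call with a gripper value outside its range is refused whole. The fingers move at their own pace and stop on an object; FORCE is the grip in N (left out, the last holds). Time passes only in rows, so rows that do not move let the fingers close. It gives the time, the measured TCP pose, the force, the opening and the grip force at its end, in the units of the state.
- r.get_state(): the state, without advancing time (a new reading comes with each control period).
- r.read_camera(name): name is "side" or "top"; returns the picture (400x640x3 uint8, blue, green, red); there is no depth.
- r.camera_model(name): a dict with "fov_y" (degrees; the focal length in pixels is half the picture's height over the tangent of half this angle, whatever the lens; pixels are square), "cx", "cy" (the principal point, pixels), "k1" (the pictures are not rectified: a ray, as slopes to the right and down, at radius r is drawn at 1 + k1 r^2 times it, then the intrinsics apply), "R" (3x3) and "t" (3): a world point X has camera coordinates R X + t. Camera axes: x right, y down, z forward; pixel columns grow to the right and rows downward; lengths in m; the calibration is good to about 2 mm. A picture is of the moment at which its call begins. camera_model takes no time and is no camera call.
- r.finish_job(): hands the job in; it is judged then, once.
The state is a dict: "t": time; "joints": joint angles; "qvel": joint speeds; "effort": joint torques, N m; "position": TCP position; "eef_rot": TCP orientation; "contact_force": force on the tool from outside, world axes, zero at the start; "moment": the same for the moment, N m; "grip_width": finger opening in m; "gripper_force": force on a finger pad.
Only numpy, scipy, OpenCV 4.12 (cv2) and the standard library are available. Lean on these libraries where they do the work, as an engineer would, in place of code of your own. Each camera call takes 0.05 s, during which the arm holds its last target. There are 200 camera calls.

## Working session

There is one attempt and no reset: what is moved stays moved. The work goes in short steps, Python scripts to look and compute and a shell command to move; the robot and the scene stay as the last step left them, time stands still between calls to the robot, and variables do not carry over. Pictures are saved under pics/ and viewed, at most 10 in all, crops included, and the job is handed in when it is done.

```bash
mkdir -p pics; ls; cat > h.py <<'E'
import numpy as np, cv2
from rig import r
def K(n):
    m=r.camera_model(n); f=200/np.tan(np.radians(m['fov_y'])/2); return m,f
def px(n,X):
    m,f=K(n); c=np.array(m['R'])@np.array(X,float)+np.array(m['t']); s=c[:2]/c[2]; s=s*(1+m['k1']*(s@s)); return np.array([m['cx'],m['cy']])+f*s
def ray(n,p):
    m,f=K(n); d=(np.array(p,float)-[m['cx'],m['cy']])/f; s=d.copy()
    for _ in range(30): s=d/(1+m['k1']*(s@s))
    R=np.array(m['R']); return -R.T@np.array(m['t']), R.T@np.array([*s,1])
def onz(n,p,z):
    o,d=ray(n,p); return o+d*(z-o[2])/d[2]
def tri(a,b):
    (o,d),(q,e)=ray('top',a),ray('side',b); s=np.linalg.lstsq(np.c_[d,-e],q-o,rcond=None)[0]; P,Q=o+s[0]*d,q+s[1]*e
    return (P+Q)/2,np.linalg.norm(P-Q)
E
python3 - <<'E'
from h import *
for n in('top','side'):
    m,f=K(n); print(n,m,f); im=r.read_camera(n); cv2.imwrite(f'pics/{n}0raw.png',im); cv2.imwrite(f'pics/{n}0.png',cv2.resize(im,(800,500),interpolation=cv2.INTER_CUBIC))
print(r.get_state())
E
```

```text
pics
top {'fov_y': 51.24724530294552, 'cx': 322.50705810856846, 'cy': 196.82815964973133, 'k1': -0.10168175285098861, 'R': array([[ 0.01278288, -0.9998856 ,  0.00808592],
       [-0.99846923, -0.01319913, -0.05371207],
       [ 0.05381266, -0.00738695, -0.99852373]]), 't': array([-0.01170994,  0.58747007,  1.23856715])} 416.9909128432925
side {'fov_y': 51.28520303749433, 'cx': 312.32365637660996, 'cy': 202.58933823395, 'k1': 0.015216497817592258, 'R': array([[ 0.89618523, -0.44362309, -0.00711305],
       [-0.23615225, -0.46336803, -0.85412071],
       [ 0.37561171,  0.76713012, -0.52002617]]), 't': array([-0.52672654,  0.21810688,  0.79500716])} 416.6369229150413
{'t': 0.1, 'joints': array([ 1.16845522e+00,  5.28374827e-01,  1.43377188e+00, -5.33304717e-06,
        1.18139196e+00, -1.78490059e-01]), 'qvel': array([ 0.00060829, -0.0026718 , -0.00307117,  0.0002837 ,  0.00161365,
        0.00087146]), 'effort': array([-4.65043922e-04, -4.40986526e+01, -1.77150464e+01,  6.34798058e-02,
        5.34323242e-02, -5.39461860e-05]), 'position': array([0.13846141, 0.60883427, 0.24066918]), 'eef_rot': array([-2.76257992e-04,  1.11690920e-01,  9.93742518e-01, -9.32967298e-04]), 'contact_force': array([-0.92211636,  0.23679709,  0.33690504]), 'moment': array([ 0.01328552,  0.02599657, -0.00363995]), 'gripper_force': 0.0, 'grip_width': 0.0871317743162864}
```

View pics/top0.png

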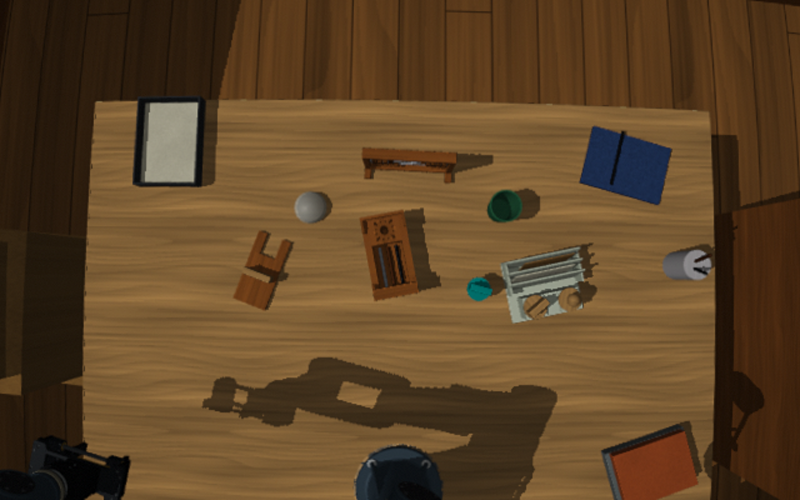

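View pics/side0.png

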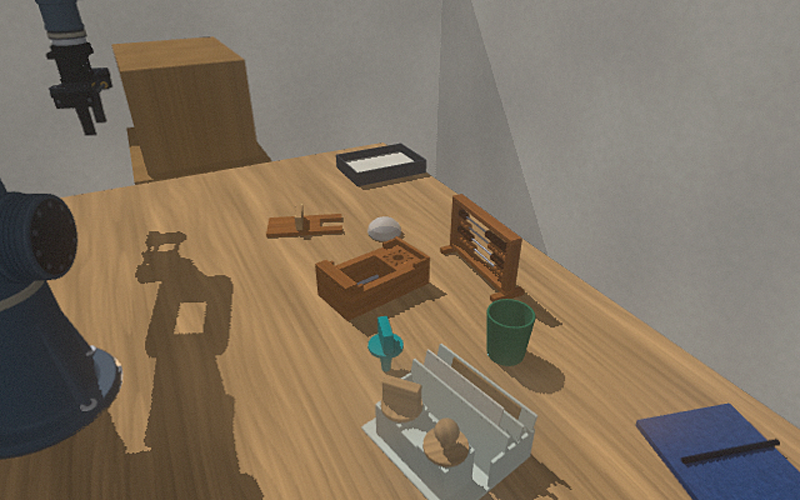

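Top view (800×500 scale): lid at (263,270), notch facing up. Box at (390,255), hole at (384,230). The organiser is at (545,285).
Peg candidates: the wooden bar-head at (536,305), the wooden ball-head at (572,299, the stamp) and the turquoise bar-head at (480,288, the decoy). The wooden bar-head fits the description, and I'll confirm it in the crop.

```bash
python3 - <<'E'
from h import *
a=cv2.imread('pics/top0raw.png'); b=cv2.imread('pics/side0raw.png')
def c(im,x,y,w,h,W,H): return cv2.resize(im[y:y+h,x:x+w],(W,H),interpolation=cv2.INTER_CUBIC)
L=c(a,180,175,66,75,400-4,450)  # x6 lid
B=c(a,280,160,66,75,396,450)   # x6 box
cv2.imwrite('pics/c1.png',np.hstack([L,B]))
P=c(a,370,190,106,75,636,450)
cv2.imwrite('pics/c2.png',P)
S=c(b,200,150,150,110,750,550)
cv2.imwrite('pics/c3.png',S)
E
```

```text
(no output)
```

View pics/c1.png

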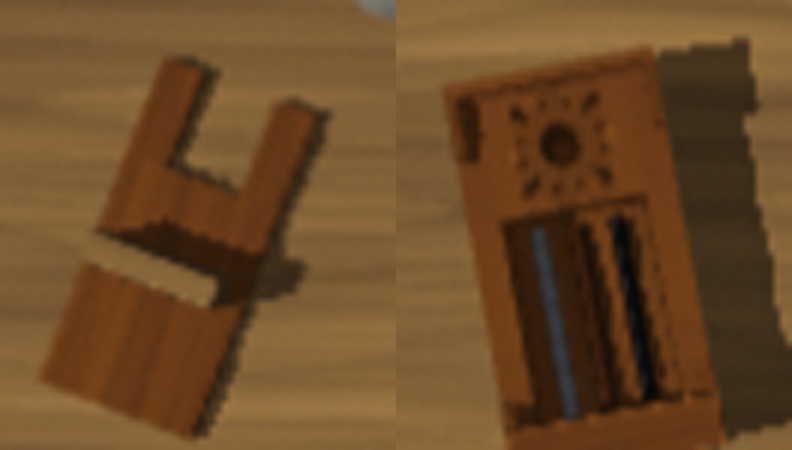

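View pics/c2.png

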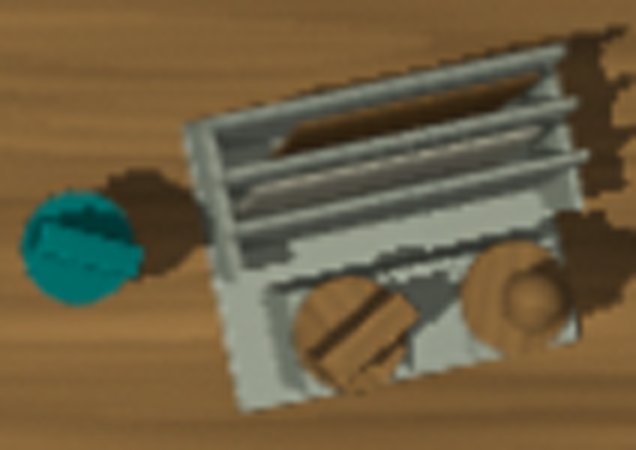

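```bash
python3 - <<'E'
from h import *
a=cv2.imread('pics/top0raw.png'); b=cv2.imread('pics/side0raw.png')
def c(im,x,y,w,h,s): return cv2.resize(im[y:y+h,x:x+w],(w*s,h*s),interpolation=cv2.INTER_CUBIC)
A=c(b,205,160,75,35,7) # lid side 525x245
B=c(b,248,185,105,70,5) # box side 525x350
T=c(a,288,200,54,42,5) # 270x210 box lip end top
P=c(b,295,290,85,80,3) # 255x240
R=np.zeros((595,270,3),np.uint8); R[:210]=T; R[220:460,:255]=P
cv2.imwrite('pics/c4.png',np.hstack([np.vstack([A,B]),R])*1)
E
```

```text
(no output)
```

View pics/c4.png

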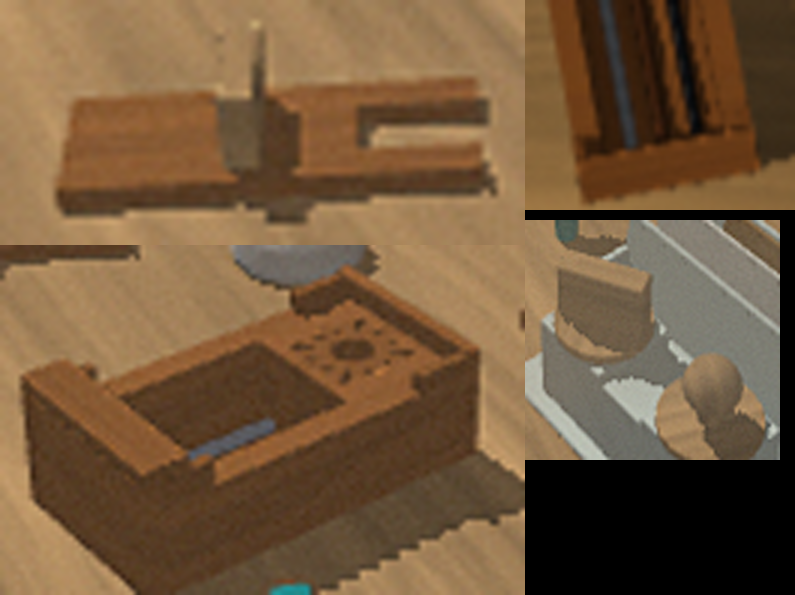

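```bash
cat > fit.py <<'E'
from h import *
from scipy.optimize import least_squares
def fu(p,off,s,o=(0,0)): return (np.array(p,float)-o+.5)/s-.5+off
def fit(obs,z0,x0,free=False):
    def f(q):
        c,s=np.cos(q[2]),np.sin(q[2]); e=[]
        for n,X,p in obs:
            X=np.array(X)/1000; W=[q[0]+c*X[0]-s*X[1],q[1]+s*X[0]+c*X[1],z0+X[2]]
            e.append(px(n,W)-p)
        return np.array(e).ravel()
    r_=least_squares(f,x0,loss='soft_l1'); return r_.x,f(r_.x).reshape(-1,2)
E
python3 - <<'E'
from fit import *
T=lambda X,p:('top',X,fu(p,(180,175),6)); S=lambda X,p:('side',X,fu(p,(205,160),7))
lt=[T(*a) for a in [((-88,42,9),(42,378)),((-88,-42,9),(196,434)),((88,42,9),(165,60)),((88,-20,9),(283,98)),((88,-42,9),(325,115)),((36,20,9),(172,163)),((36,-20,9),(240,190)),((-12,0,43),(152,268))]]
ls=[S(*a) for a in [((-88,-42,9),(58,190)),((-88,-42,0),(62,212)),((-88,42,9),(75,102)),((88,42,9),(475,80)),((88,-42,9),(483,170)),((36,20,9),(360,108)),((88,20,9),(487,100)),((88,-20,9),(483,145))]]
T=lambda X,p:('top',X,fu(p,(280,160),6)); T2=lambda X,p:('top',X,fu(p,(288,200),5)); S=lambda X,p:('side',X,fu(p,(248,185),5,(0,245)))
bt=[T((98,52,62),(47,88)),T((98,-52,62),(256,50)),T((60,0,50),(164,145)),T2((-98,52,72),(60,203)),T2((-98,-52,72),(232,170)),T2((-72.5,-52,72),(225,128))]
bs=[S(*a) for a in [((-98,52,72),(23,378)),((-98,-52,72),(140,475)),((-72.5,-52,72),(215,455)),((-72.5,52,72),(70,360)),((-98,52,0),(35,500)),((98,-52,62),(480,348)),((98,52,62),(345,267)),((60,0,50),(353,350))]]
for nm,o in(('lid',(lt,ls)),('box',(bt,bs))):
    for k in(o[0],o[1],o[0]+o[1]):
        q,e=fit(k,0,[.5,.2,0]); print(nm,q.round(4),np.degrees(q[2]).round(2),'\n',e.round(1).tolist())
P=lambda p:fu(p,(295,290),3,(525,220))
for p in[(560,262),(577,250),(652,272),(645,292)]: print('bar',onz('side',P(p),.104).round(4))
c=onz('top',fu((354,334),(370,190),6),.068); print('peg',c)
for p in [(560,262),(577,250),(652,272),(645,292)]: print(P(p), (px('top',onz('side',P(p),.104))-[370,190])*6)
E
```

```text
lid [ 0.5268  0.3372 -0.3521] -20.17 
 [[0.0, -0.0], [-0.2, 0.7], [0.6, -1.0], [-0.4, -0.1], [-0.7, -0.4], [-0.2, 0.3], [0.5, 0.5], [0.4, -0.1]]
lid [ 0.5275  0.3398 -0.3538] -20.27 
 [[-0.1, 0.5], [-0.3, 0.0], [0.1, -0.3], [0.6, -0.2], [0.2, -0.1], [0.1, -0.0], [-0.9, 0.2], [0.0, -0.1]]
lid [ 0.5269  0.3378 -0.3522] -20.18 
 [[-0.1, -0.1], [-0.4, 0.7], [0.4, -1.1], [-0.5, -0.2], [-0.9, -0.4], [-0.4, 0.3], [0.4, 0.5], [0.2, -0.1], [-0.1, 0.8], [-0.3, 0.4], [0.1, 0.1], [0.7, 0.1], [0.3, 0.2], [0.2, 0.3], [-0.8, 0.5], [0.1, 0.2]]
box [0.5645 0.0303 0.1942] 11.13 
 [[-0.4, -0.4], [-0.0, -0.5], [0.2, 0.0], [-0.8, 0.4], [0.6, 0.4], [0.4, 0.0]]
box [0.5675 0.0306 0.2145] 12.29 
 [[-0.1, -0.2], [1.7, 0.3], [-3.8, 0.1], [-0.3, -0.2], [-0.1, 0.4], [0.2, -0.3], [0.3, -0.3], [0.1, -0.0]]
box [0.5661 0.0301 0.2002] 11.47 
 [[-0.5, -0.8], [-0.2, -1.1], [0.1, -0.5], [-0.5, -0.1], [0.9, -0.3], [0.6, -0.6], [-0.7, -0.3], [0.5, 0.4], [-4.9, 0.3], [-0.8, -0.3], [-0.6, 0.3], [-0.0, 0.3], [0.5, 0.0], [-0.1, 0.4]]
bar [ 0.4317 -0.295   0.104 ]
bar [ 0.4439 -0.2911  0.104 ]
bar [ 0.4725 -0.3238  0.104 ]
bar [ 0.4622 -0.3346  0.104 ]
peg [ 0.44848514 -0.31247083  0.068     ]
[306.33333333 303.66666667] [334.57309992 371.99431039]
[312.         299.66666667] [326.42217499 345.78657302]
[337. 307.] [395.5230977  284.97810606]
[334.66666667 313.66666667] [418.13424659 307.09473593]
```

The crop confirms it: the wooden bar-headed peg in the well is at top px (430,244). The ball-headed stamp is beside it, and the turquoise piece is on the desk.

Plan: grip the lid by the rib's ends so it can pivot about y. Tilt it by pressing the notched end on the lip, then hook it in.

```bash
python3 -m jog '{"motion": [[1,0.9,-0.6,0,-0.1],[1,0.9,-0.6,0,-0.1],[1,0.9,-0.6,0,-0.1],[1,0.9,-0.6,0,-0.1],[1,0.9,-0.6,0,-0.1],[1,0.9,-0.6,0,-0.1],[1,0.9,-0.6,0,-0.1],[1,0.9,-0.6,0,-0.1],[1,0.9,-0.7,0,-0.1],[1,0.9,-0.7,0,-0.1],[1,0.9,-0.7,0,-0.1],[1,0.9,-0.7,0,-0.1],[1,0.9,-0.7,-0.8,-0.1],[1,0.9,-0.7,-0.8,-0.1],[1,0.9,-0.7,-0.8,-0.1],[1,0.9,-0.7,-0.8,0],[1,0.7,-0.2,-0.8,0],[1,0,0,-0.8,0],[1,0,0,0,0],[1,0,0,0,0]]}' 20; python3 - <<'E'
from h import *
s=r.get_state(); q=s['eef_rot']; print(s['position'],np.degrees(np.arctan2(2*(q[2]*q[3]+0)+0,0)) if 0 else q, s['joints'])
E
```

```text
t: 1.77
position: [0.5149, 0.3437, 0.1201]
eef_rot: [-0.002, 0.177, 0.984, -0.001]
contact_force: [0.2, 0.2, 0.3]
grip_width: 0.0869
gripper_force: 0.0
[0.51494001 0.34369579 0.12009027] [-0.0019281   0.17668962  0.98426402 -0.00117952] [ 4.08199198e-01  6.73486683e-01  1.54474870e+00  2.07843031e-04
  9.27874778e-01 -8.07476940e-01]
```

```bash
python3 -m jog '{"motion": [[1,0.03,-0.04,-0.5,0],[1,0,0,-0.5,0],[1,0,0,-0.5,0],[1,0,0,-0.5,0],[1,0,0,-0.5,0],[1,0,0,-0.5,0],[1,0,0,-0.44,0],[1,0,0,0,0],[1,0,0,0,0]]}'; python3 - <<'E'
from h import *
s=r.get_state(); p=s['position']; print(p)
a=r.read_camera('top'); b=r.read_camera('side')
A=cv2.resize(a[165:265,170:270],(500,500),interpolation=cv2.INTER_CUBIC)
B=cv2.resize(b[140:215,195:295],(300*4//4,225),interpolation=cv2.INTER_CUBIC)
B2=np.zeros((500,300,3),np.uint8);B2[:225]=B
cv2.imwrite('pics/g1.png',np.hstack([A,B2]))
E
```

```text
t: 2.52
position: [0.5164, 0.3432, 0.0344]
eef_rot: [-0.001, 0.176, 0.984, -0.001]
contact_force: [-0.3, -0.1, 0.5]
grip_width: 0.0873
gripper_force: 0.0
[0.51635346 0.34316096 0.03441225]
```

View pics/g1.png

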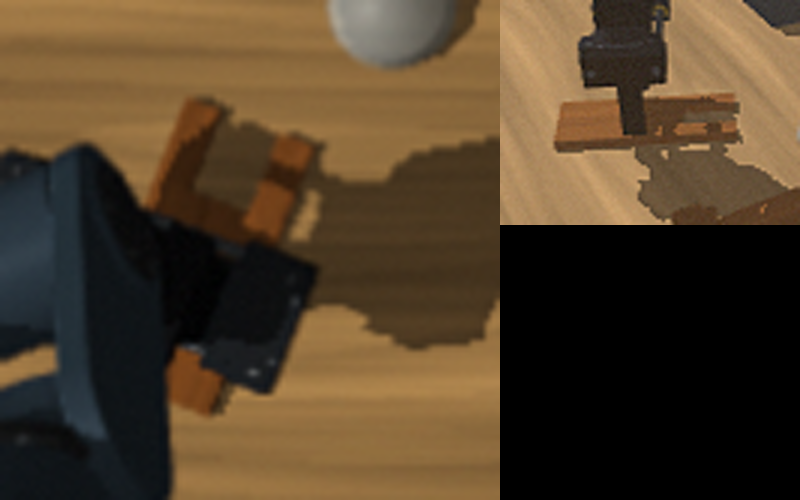

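The fingers straddle the rib on both sides (side-crop finger at (635,110), over the lid). I'll close and lift.

```bash
python3 -m jog '{"motion": [[0,0,0,0,0],[0,0,0,0,0],[0,0,0,0,0],[0,0,0,0,0],[0,0,0,0,0],[0,0,0,0,0],[0,0,0,0,0],[0,0,0,0.3,0],[0,0,0,0.5,0],[0,0,0,0.8,0],[0,0,0,0.8,0],[0,0,0,0.8,0],[0,0,0,0.8,0],[0,0,0,0,0],[0,0,0,0,0]]}' 30
```

```text
t: 3.87
position: [0.5176, 0.3438, 0.137]
eef_rot: [0.001, 0.176, 0.984, 0.001]
contact_force: [0.6, 0.6, -2.2]
grip_width: 0.0695
gripper_force: 30.0
```

```bash
python3 - <<'E'
from fit import *
T=lambda X,p:('top',X,fu(p,(280,160),6)); T2=lambda X,p:('top',X,fu(p,(288,200),5)); S=lambda X,p:('side',X,fu(p,(248,185),5,(0,245)))
bt=[T((98,52,62),(47,88)),T((98,-52,62),(256,50)),T((60,0,50),(164,145)),T2((-98,52,72),(60,203)),T2((-98,-52,72),(232,170)),T2((-72.5,-52,72),(225,128))]
bs=[S(*a) for a in [((-98,52,72),(23,378)),((-98,-52,72),(140,475)),((-72.5,52,72),(70,360)),((-98,52,0),(35,500)),((98,-52,62),(480,348)),((98,52,62),(345,267)),((60,0,50),(353,350))]]
for k in(bs,bt+bs):
    q,e=fit(k,0,[.5,.2,0]); print(q.round(4),np.degrees(q[2]).round(2),e.round(1).tolist())
out=[]
for n,(x,y,w,h) in(('top',(290,160,65,85)),('side',(250,185,100,85))):
    im=cv2.imread(f'pics/{n}0raw.png'); s=5; I=cv2.resize(im[y:y+h,x:x+w],None,fx=s,fy=s,interpolation=cv2.INTER_CUBIC)
    def dr(pts,col):
        P=[]
        for X in pts:
            X=np.array(X)/1000; c,si=np.cos(q[2]),np.sin(q[2]); P.append((px(n,[q[0]+c*X[0]-si*X[1],q[1]+si*X[0]+c*X[1],X[2]])-[x,y]+.5)*s-.5)
        cv2.polylines(I,[np.int32(np.round(P))],True,col,1)
    dr([(-98,52,72),(-98,-52,72),(-72.5,-52,72),(-72.5,52,72)],(0,255,0))
    dr([(98,52,62),(98,-52,62),(90.5,-52,62),(90.5,52,62)],(0,255,255))
    dr([(60+11*np.cos(a),11*np.sin(a),50) for a in np.linspace(0,6.2,20)],(255,255,0))
    dr([(-98,52,0),(-98,-52,0),(98,-52,0)],(255,0,255))
    out.append(I)
cv2.imwrite('pics/ov.png',np.hstack(out)); print(np.hstack(out).shape)
E
```

```text
[0.5668 0.0306 0.2032] 11.64 [[-0.4, -0.4], [0.9, 0.3], [-0.6, -0.4], [-0.4, 0.2], [0.1, 0.0], [0.5, -0.2], [-0.0, 0.2]]
[0.5657 0.0302 0.1968] 11.28 [[-0.4, -0.8], [-0.1, -0.9], [0.2, -0.4], [-0.6, -0.0], [0.7, -0.1], [0.5, -0.4], [-0.8, -0.3], [0.2, 0.4], [-0.9, -0.3], [-0.8, 0.2], [-0.1, 0.4], [0.5, 0.1], [-0.2, 0.4]]
(425, 825, 3)
```

```bash
python3 -c "
import cv2;i=cv2.imread('pics/ov.png');print(i.shape);cv2.imwrite('pics/ov1.png',cv2.resize(i,(800,int(i.shape[0]*800/i.shape[1])))) if i.shape[1]>800 else cv2.imwrite('pics/ov1.png',i)"
```

```text
(425, 825, 3)
```

View pics/ov1.png

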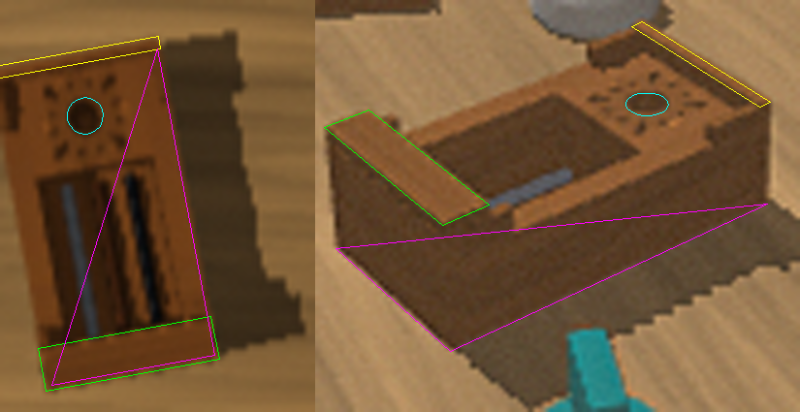

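The overlay matches the box well: hole at (85,115) top and (647,104) side, with the lip and stop outlines on their edges. The box pose is (0.566, 0.030), yaw 11.3°.

Now I'll carry the lid so its notched end is over the lip.

```bash
python3 -m jog '{"motion": [[0,-0.1,-0.4,0,0.2],[0,-0.2,-0.8,0,0.4],[0,-0.3,-0.9,0,0.4],[0,-0.3,-0.9,0,0.4],[0,-0.3,-0.9,0,0.4],[0,-0.3,-0.9,0,0.4],[0,-0.3,-0.9,0,0.4],[0,-0.3,-0.9,0,0.4],[0,-0.3,-0.9,0,0.4],[0,-0.3,-0.9,0,0.4],[0,-0.3,-0.9,0,0.4],[0,-0.3,-0.9,0,0.4],[0,-0.3,-0.9,0,0.4],[0,-0.3,-0.9,0,0.4],[0,-0.3,-0.9,0,0.4],[0,-0.2,-0.6,0,0.4],[0,-0.2,-0.4,0,0.14],[0,-0.1,0,-0.4,0],[0,0,0,-0.4,0],[0,0,0,0,0]]}'
```

```text
t: 5.53
position: [0.3976, -0.004, 0.1138]
eef_rot: [-0.002, -0.099, 0.995, 0.001]
contact_force: [0.5, 0.6, -2.1]
grip_width: 0.0698
gripper_force: 30.0
```

```bash
python3 -m jog '{"motion": [[0,0,0,-0.15,0],[0,0,0,-0.15,0],[0,0,0,-0.1,0],[0,0,0,-0.1,0],[0,0,0,-0.1,0],[0,0,0,-0.1,0],[0,0,0,-0.1,0],[0,0,0,-0.1,0],[0,0,0,-0.05,0],[0,0,0,0,0]]}'; python3 - <<'E'
from h import *
b=r.read_camera('side'); cv2.imwrite('pics/t1.png',cv2.resize(b[170:290,190:350],(800,600),interpolation=cv2.INTER_CUBIC))
E
```

```text
t: 6.37
position: [0.398, -0.0037, 0.0914]
eef_rot: [-0.001, -0.099, 0.995, 0.001]
contact_force: [-4.5, -1.1, 3.6]
grip_width: 0.0698
gripper_force: 30.0
```

View pics/t1.png

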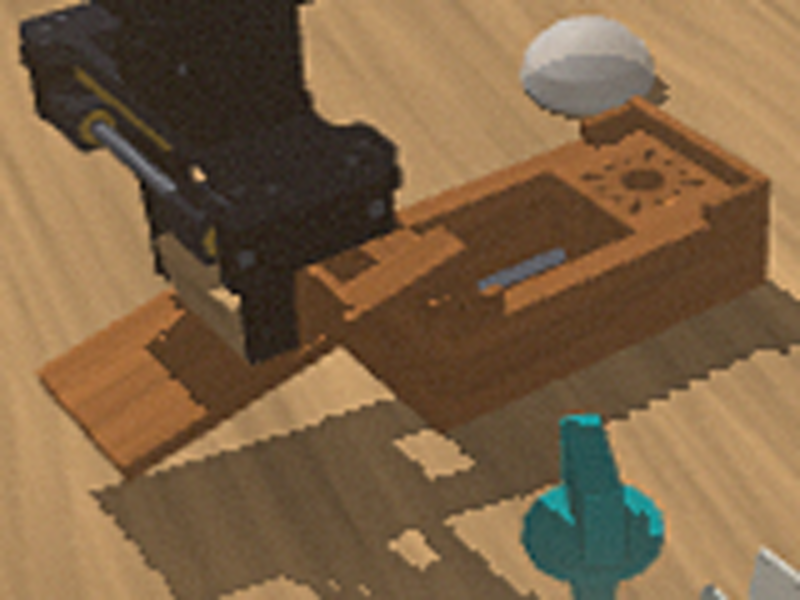

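```bash
cat > tilt.py <<'E'
from fit import *
def tilt(obs,yaw=np.radians(11.3)):
    p=r.get_state()['position']
    def W(q,X):
        X=np.array(X)/1000; x,z=X[0]+.012-q[1],X[2]-q[2]; c,s=np.cos(q[0]),np.sin(q[0]); x,z=c*x-s*z,s*x+c*z
        y=X[1]+q[3]; return p+[np.cos(yaw)*x-np.sin(yaw)*y,np.sin(yaw)*x+np.cos(yaw)*y,z]
    f=lambda q:np.r_[np.concatenate([px(n,W(q,X))-u for n,X,u in obs]),(q[1]-0)/.002,(q[2]-.034)/.002,q[3]/.002]
    s=least_squares(f,[.1,0,.034,0]); print('tilt',np.degrees(s.x[0]),s.x[1:].round(4),s.fun.round(1)); return s.x
E
python3 - <<'E'
from tilt import *
u=lambda p:fu(p,(190,170),5)
tilt([('side',(-88,-42,9),u((128,466))),('side',(-88,42,9),u((40,374))),('side',(88,-42,9),u((466,242)))])
E
```

```text
tilt 13.466564892315832 [0.0018 0.0344 0.0004] [-0.1  0.4  0.1 -0.8  0.9 -0.2  0.9  0.2  0.2]
```

The picture shows the lid tilted on the lip, its plain end low at (85,420) and its tips over the lip at (440,245). Tilt is about 12–13°. Next I'll lift it and carry it over the box.

```bash
python3 -m jog '{"motion": [[0,0,0,0.3,0],[0,0,0,0.6,0],[0,0,0,0.6,0],[0,0,0,0.6,0],[0,0.4,0.08,0.3,0],[0,0.7,0.14,0,0],[0,0.7,0.14,0,0],[0,0.7,0.14,0,0],[0,0.7,0.14,0,0],[0,0.7,0.14,0,0],[0,0.7,0.14,0,0],[0,0.7,0.14,0,0],[0,0.7,0.14,0,0],[0,0.7,0.14,0,0],[0,0.4,0.08,0,0],[0,0.24,0.05,0,0],[0,0,0,-0.5,0],[0,0,0,-0.5,0],[0,0,0,-0.4,0],[0,0,0,0,0]]}'; python3 - <<'E'
from h import *
p=r.get_state()['position']; d=p-[.566,.0302,0]; print('box',d[0]*.9806+d[1]*.196,-.196*d[0]+.9806*d[1],p[2])
b=r.read_camera('side'); cv2.imwrite('pics/t2.png',cv2.resize(b[170:280,230:370],(770,605),interpolation=cv2.INTER_CUBIC)[:600])
E
```

```text
t: 8.08
position: [0.5815, 0.0329, 0.1149]
eef_rot: [-0.002, -0.099, 0.995, 0.001]
contact_force: [-1.0, -0.1, -1.8]
grip_width: 0.0701
gripper_force: 30.0
box 0.01570538845619915 -0.0004176598015994317 0.11488067733120061
```

View pics/t2.png

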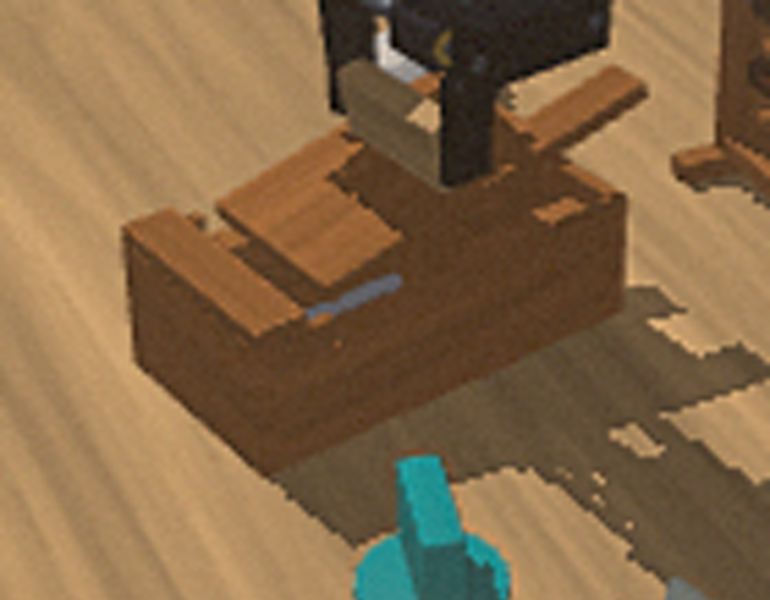

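The lid hangs tilted above the box, its plain end at (270,245) just inside the lip. I'll check the tilt numerically.

```bash
python3 - <<'E'
from tilt import *
u=lambda p:fu(p,(230,170),5.5)
q=tilt([('side',(-88,-42,9),u((322,284))),('side',(-88,42,9),u((218,206))),('side',(88,-42,9),u((648,94)))])
c,s=np.cos(q[0]),np.sin(q[0]); x,z=-.076-q[1],-q[2]
p=r.get_state()['position']; print('plain rel',c*x-s*z,s*x+c*z)
E
```

```text
tilt 9.710171241394674 [ 0.0025  0.0363 -0.0004] [ 1.  -0.  -0.4 -1.4  0.2 -0.5  1.3  1.2 -0.2]
plain rel -0.07129602425014597 -0.04903469050802094
```

```bash
python3 - <<'E'
from tilt import *
u=lambda p:fu(p,(230,170),5.5)
o=[('side',(-88,-42,9),u((322,284))),('side',(-88,42,9),u((218,206))),('side',(88,-42,9),u((646,89))),('side',(88,-20,9),u((613,67)))]
for y in (10.3,11.3,12.3): tilt(o,np.radians(y))
# same fit against front-edge line: top camera colour sanity of lid heights
a=r.read_camera('top'); cv2.imwrite('pics/top2raw.png',a)
E
```

```text
tilt 11.327883140235462 [0.003  0.0358 0.0004] [ 0.5  0.2 -0.3 -1.3  0.5 -0.5  0.6  0.   1.5  0.9  0.2]
tilt 10.694595053756924 [0.0028 0.0358 0.0002] [ 0.9  0.1 -0.4 -1.3  0.3 -0.5  0.3  0.1  1.4  0.9  0.1]
tilt 10.07458147080848 [0.0027 0.0357 0.0001] [ 1.4 -0.1 -0.5 -1.2  0.1 -0.5 -0.   0.2  1.3  0.8  0.1]
```

```bash
python3 -m jog '{"motion": [[0,-0.1,-0.02,-0.1,0],[0,-0.1,-0.02,-0.15,0],[0,-0.1,-0.02,-0.15,0],[0,-0.1,-0.02,-0.1,0],[0,0,0,-0.05,0],[0,0,0,-0.04,0],[0,0,0,-0.02,0],[0,0,0,0,0]]}'; cat > st.py <<'E'
from h import *
s=r.get_state(); p=s['position']; d=p-[.566,.0302,0]; print('box',(1000*np.array([d[0]*.9806+d[1]*.196,-.196*d[0]+.9806*d[1],p[2]])).round(1),'F',s['contact_force'].round(1),'M',s['moment'].round(2),'grip',s['grip_width'].round(4))
E
python3 st.py
```

```text
t: 8.85
position: [0.5731, 0.0306, 0.1015]
eef_rot: [0.0, -0.099, 0.995, -0.0]
contact_force: [0.1, -0.4, -1.8]
grip_width: 0.0697
gripper_force: 30.0Traceback (most recent call last):
  File "st.py", line 2, in <module>
    s=r.get_state(); p=s['position']; d=p-[.566,.0302,0]; print('box',(1000*np.array([d[0]*.9806+d[1]*.196,-.196*d[0]+.9806*d[1],p[2]])).round(1),'F',s['contact_force'].round(1),'M',s['moment'].round(2),'grip',s['grip_width'].round(4))
                                                                                                                                                                                                                  ^^^^^^^^^^^^^^^^^^^^^
AttributeError: 'float' object has no attribute 'round'
```

```bash
sed -i "s/s\['grip_width'\].round(4)/round(s['grip_width'],4)/" st.py; python3 -m jog '{"motion": [[0,0,0,-0.03,0],[0,0,0,-0.03,0],[0,0,0,-0.03,0],[0,0,0,0,0]]}'; python3 st.py
```

```text
t: 9.18
position: [0.5738, 0.0307, 0.0999]
eef_rot: [0.001, -0.099, 0.995, -0.0]
contact_force: [0.7, 1.3, 3.1]
grip_width: 0.07
gripper_force: 30.0
box [ 7.8 -1.  99.9] F [0.7 1.3 3.1] M [ 0.14  0.13 -0.07] grip 0.07
```

```bash
python3 -m jog '{"motion": [[0,0,0.03,0.02,0],[0,-0.13,-0.026,0,0],[0,-0.13,-0.026,0,0],[0,-0.13,-0.026,0,0],[0,-0.13,-0.026,0,0],[0,-0.13,-0.026,0,0],[0,-0.13,-0.026,0,0],[0,-0.1,-0.02,0,0],[0,0,0,0,0]]}'; python3 st.py
```

```text
t: 9.93
position: [0.5505, 0.0268, 0.1]
eef_rot: [-0.0, -0.099, 0.995, -0.0]
contact_force: [3.4, -0.2, 4.3]
grip_width: 0.0701
gripper_force: 30.0
box [-15.8  -0.3 100. ] F [ 3.4 -0.2  4.3] M [ 0.02 -0.22  0.06] grip 0.0701
```

```bash
python3 -m jog '{"motion": [[0,0.04,0.008,-0.06,0],[0,0.04,0.008,-0.06,0],[0,0.03,0.006,-0.06,0],[0,0.03,0.006,-0.06,0],[0,0.03,0.006,-0.06,0],[0,0.03,0.006,-0.06,0],[0,0.02,0.004,-0.06,0],[0,0.02,0.004,-0.06,0],[0,0.02,0.004,-0.05,0],[0,0.01,0,-0.04,0],[0,0,0,0,0]]}' 20; python3 st.py
```

```text
t: 10.85
position: [0.5571, 0.0284, 0.0854]
eef_rot: [-0.001, -0.099, 0.995, 0.0]
contact_force: [-0.2, -0.1, 2.7]
grip_width: 0.0699
gripper_force: 20.0
box [-9.1 -0.  85.4] F [-0.2 -0.1  2.7] M [-0.11  0.14  0.05] grip 0.0699
```

```bash
python3 -m jog '{"motion": [[0,0,0,-0.03,0],[0,0,0,-0.03,0],[0,0,0,0,0],[1,0,0,0.02,0],[1,0,0,0.02,0],[1,0,0,0,0],[1,0,0,0,0],[1,0,0,0,0],[1,0,0,0.3,0],[1,0,0,0.6,0],[1,0,0,0.8,0],[1,0,0,0.8,0],[1,0,0,0.8,0],[1,0,0,0.8,0],[1,0,0,0,0]]}'; python3 st.py
```

```text
t: 12.1
position: [0.5602, 0.0281, 0.1917]
eef_rot: [0.004, -0.099, 0.995, -0.001]
contact_force: [-0.1, -0.6, -0.4]
grip_width: 0.0877
gripper_force: 0.0
box [ -6.1  -1.  191.7] F [-0.1 -0.6 -0.4] M [0.03 0.02 0.01] grip 0.0877
```

```bash
python3 -m jog '{"motion": [[1,-0.2,-0.6,0,-1],[1,-0.2,-0.7,0,-1],[1,-0.2,-0.7,0,-1],[1,-0.2,-0.7,0,-1],[1,-0.2,-0.7,0,-1],[1,-0.2,-0.7,0,-1],[1,-0.2,-0.7,0,-1],[1,-0.2,-0.7,0,-1],[1,-0.2,-0.7,0,-1],[1,-0.2,-0.7,0,-1],[1,-0.2,-0.7,0,-1],[1,-0.2,-0.7,0,-1],[1,-0.2,-0.7,0,-1],[1,-0.2,-0.7,0,-1],[1,-0.2,-0.7,0,-1],[1,-0.2,-0.7,0,-1],[1,-0.2,-0.7,0,-1],[1,-0.2,-0.7,0,-1],[1,-0.2,-0.7,0,-1],[1,-0.3,-0.4,0,-1]]}';  python3 -m jog '{"motion": [[1,-0.1,0,0,-1],[1,0,0,0,-1],[1,0,0,0,-1],[1,0,0,0,-1],[1,0,0,0,-1],[1,0,0,0,-1],[1,0,0,0,-1],[1,0,0,0,-1],[1,0,0,0,-1],[1,0,0,0,-1],[1,0,0,0,-0.5],[1,0,0,0,0]]}'; python3 - <<'E'
from h import *
for n in('top','side'): cv2.imwrite(f'pics/{n}3raw.png',r.read_camera(n))
a=cv2.imread('pics/top3raw.png'); b=cv2.imread('pics/side3raw.png')
A=cv2.resize(a[155:245,285:350],None,fx=6,fy=6,interpolation=cv2.INTER_CUBIC)
B=cv2.resize(b[180:265,245:350],None,fx=3.9,fy=3.9,interpolation=cv2.INTER_CUBIC)
B=cv2.copyMakeBorder(B,0,A.shape[0]-B.shape[0],0,0,cv2.BORDER_CONSTANT); I=np.hstack([A,B]); print(A.shape,I.shape); cv2.imwrite('pics/v10.png',I[:,:800])
E
```

```text
t: 13.77
position: [0.4551, -0.3136, 0.187]
eef_rot: [0.0, 0.7, 0.714, -0.0]
contact_force: [0.4, 0.1, -0.3]
grip_width: 0.0869
gripper_force: 0.0
t: 14.77
position: [0.4523, -0.3113, 0.1869]
eef_rot: [-0.001, 0.943, 0.332, -0.0]
contact_force: [0.0, 0.9, 0.4]
grip_width: 0.0873
gripper_force: 0.0
(540, 390, 3) (540, 800, 3)
```

View pics/v10.png

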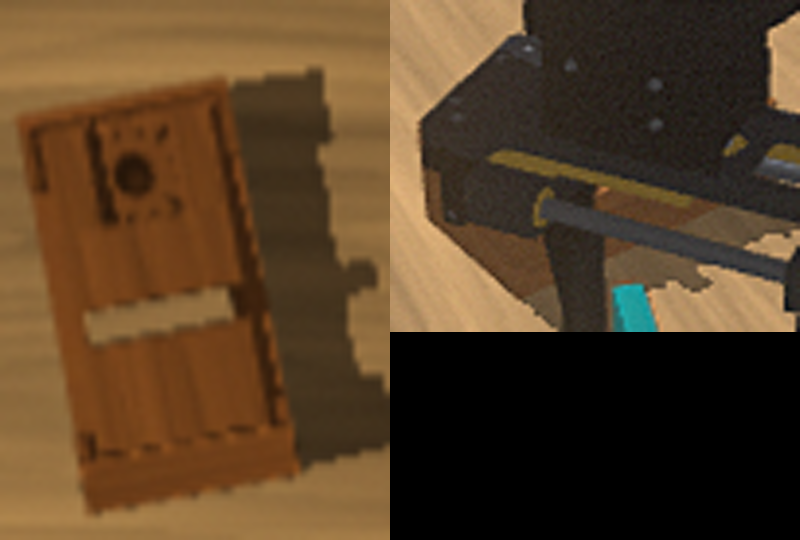

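The lid lies flat between the cheeks with the notch around the hole (134,173 in the crop). The rib is seen at (160,315) and the lip overlaps the plain end. Now the peg.

```bash
python3 - <<'E'
from fit import *
print(onz('top',fu((134,173),(285,155),6),.05), .566+.06*.9806,.0302+.06*.196)
E
python3 -m jog '{"motion": [[0.8,-0.07,-0.03,0,0],[0.8,0,0,0,0],[0.8,0,0,-0.6,0],[0.8,0,0,-0.6,0],[0.8,0,0,-0.6,0],[0.8,0,0,-0.6,0],[0.8,0,0,-0.6,0],[0.8,0,0,-0.5,0],[0.8,0,0,-0.3,0],[0.8,0,0,0,0]]}'; python3 st.py
```

```text
[0.62449129 0.04237877 0.05      ] 0.624836 0.04196
t: 15.7
position: [0.4501, -0.3117, 0.091]
eef_rot: [-0.002, 0.943, 0.333, -0.001]
contact_force: [-0.9, -0.7, -0.4]
grip_width: 0.0693
gripper_force: 0.0
box [-180.7 -312.6   91. ] F [-0.9 -0.7 -0.4] M [-0.01  0.16 -0.04] grip 0.0693
```

Hole position agrees. I'll grip and lift.

```bash
python3 -m jog '{"motion": [[0,0,0,0,0],[0,0,0,0,0],[0,0,0,0,0],[0,0,0,0,0],[0,0,0,0,0],[0,0,0,0,0]]}' 60;  python3 st.py; python3 -m jog '{"motion": [[0,0,0,0.3,0],[0,0,0,0.6,0],[0,0,0,0.8,0],[0,0,0,0.8,0],[0,0,0,0.8,0],[0,0,0,0.3,0],[0,0,0,0,0]]}'; python3 st.py
```

```text
t: 16.2
position: [0.4513, -0.3127, 0.0933]
eef_rot: [0.001, 0.943, 0.333, 0.0]
contact_force: [-0.3, -1.4, 4.5]
grip_width: 0.0494
gripper_force: 60.0
box [-179.7 -313.8   93.3] F [-0.3 -1.4  4.5] M [ 0.03  0.18 -0.  ] grip 0.0494
t: 16.78
position: [0.4519, -0.3134, 0.1848]
eef_rot: [0.002, 0.943, 0.333, 0.001]
contact_force: [-0.3, 0.4, -0.6]
grip_width: 0.0493
gripper_force: 60.0
box [-179.2 -314.6  184.8] F [-0.3  0.4 -0.6] M [-0.09  0.12  0.02] grip 0.0493
```

```bash
python3 -m jog '{"motion": [[0,0,0,0.6,0],[0,0,0.2,0.6,0],[0,0.3,0.6,0.2,-0.2],[0,0.4,0.8,0,-0.3],[0,0.4,0.8,0,-0.3],[0,0.4,0.8,0,-0.3],[0,0.4,0.8,0,-0.3],[0,0.4,0.8,0,-0.3],[0,0.4,0.8,0,-0.3],[0,0.4,0.8,0,-0.3],[0,0.4,0.8,0,-0.3],[0,0.4,0.8,0,-0.3],[0,0.4,0.8,0,-0.3],[0,0.4,0.8,0,-0.3],[0,0.4,0.8,0,-0.4],[0,0.4,0.8,0,-0.4],[0,0.4,0.8,0,-0.4],[0,0.4,0.8,0,-0.4],[0,0.4,0.8,0,-0.5],[0,0,0,0,0]]}'; python3 -m jog '{"motion": [[0,0,0.2,0,-0.2],[0,0,0.1,0,0],[0,0,0,0,0]]}'; python3 st.py
```

```text
t: 18.45
position: [0.6191, 0.0311, 0.2159]
eef_rot: [-0.001, 0.995, 0.096, -0.0]
contact_force: [-0.3, -0.8, -1.2]
grip_width: 0.0496
gripper_force: 60.0
t: 18.7
position: [0.6175, 0.0352, 0.2164]
eef_rot: [-0.0, 0.996, 0.087, -0.001]
contact_force: [0.0, 0.3, -0.1]
grip_width: 0.0494
gripper_force: 60.0
box [ 51.5  -5.2 216.4] F [ 0.   0.3 -0.1] M [-0.03  0.13 -0.  ] grip 0.0494
```

```bash
python3 -m jog '{"motion": [[0,0.15,0.14,0,0.26],[0,0.14,0.13,0,0],[0,0,0,-0.5,0],[0,0,0,-0.7,0],[0,0,0,-0.7,0],[0,0,0,-0.5,0],[0,0,0,-0.3,0],[0,0,0,0,0],[0,0,0,0,0]]}'; python3 st.py; python3 - <<'E'
from h import *
b=r.read_camera('side');cv2.imwrite('pics/s5.png',b); p=r.get_state()['position']
print(px('side',p),px('side',p-[0,0,.083]),px('side',[.6248,.042,.05]))
# brightness mask of the light wood peg below gripper
x,y=px('side',p).astype(int)
reg=b[y-12:y+40,x-25:x+25].astype(int); m=(reg[...,2]>125)&(reg[...,2]-reg[...,0]>30)
for row in range(0,52,2): print(y-12+row,''.join('#' if v else '.' for v in m[row]))
print(x-25)
E
```

```text
t: 19.45
position: [0.6259, 0.0416, 0.15]
eef_rot: [-0.0, 0.995, 0.097, -0.0]
contact_force: [-0.3, -0.3, 0.1]
grip_width: 0.0492
gripper_force: 60.0
box [ 61.   -0.6 150. ] F [-0.3 -0.3  0.1] M [-0.08  0.13  0.05] grip 0.0492
[318.71302171 169.67417683] [318.68342651 199.8193616 ] [318.04376611 205.96435403]
157 #############.....................................
159 #############..........###........................
161 #############..........########...................
163 ##############..........######....................
165 ##############..............##...............#####
167 ##############..........................##########
169 ##############..........................##########
171 ##############.........................###########
173 ##############.........................###########
175 #######................................###########
177 #####..........#.......................###########
179 ###....................................###########
181 ##...................................#############
183 ##..................................##############
185 #.................................################
187 ##.............................###################
189 ###............................###################
191 #####...............##.......#####################
193 ##########.....###...........#####################
195 #############....#####.........###################
197 #######################...........################
199 ####################..........#.......############
201 ###############..............#####.......###.#####
203 .#############.........##################.......##
205 ....#############.###.........##..................
207 .......#.....#########.....##.....................
293
```

```bash
python3 -m jog '{"motion": [[0,-0.03,0.02,-0.2,0],[0,0,0,-0.2,0],[0,0,0,-0.2,0],[0,0,0,-0.2,0],[0,0,0,0,0]]}'; python3 st.py; python3 -m jog '{"motion": [[0,0,0,-0.2,0],[0,0,0,-0.2,0],[0,0,0,-0.2,0],[0,0,0,-0.2,0],[0,0,0,0,0]]}'; python3 st.py
```

```text
t: 19.92
position: [0.624, 0.0424, 0.1288]
eef_rot: [-0.0, 0.995, 0.097, -0.001]
contact_force: [-0.0, 0.1, -1.5]
grip_width: 0.0493
gripper_force: 60.0
box [ 59.3   0.6 128.8] F [-0.   0.1 -1.5] M [-0.09  0.15  0.02] grip 0.0493
t: 20.33
position: [0.624, 0.0424, 0.1086]
eef_rot: [-0.0, 0.995, 0.097, -0.001]
contact_force: [-0.3, -0.0, -0.4]
grip_width: 0.0494
gripper_force: 60.0
box [ 59.3   0.5 108.6] F [-0.3 -0.  -0.4] M [-0.1   0.17 -0.  ] grip 0.0494
```

In the hole with no side contact. I'll go on down to the jam point.

```bash
python3 -m jog '{"motion": [[0,0,0,-0.15,0],[0,0,0,-0.15,0],[0,0,0,-0.1,0],[0,0,0,0,0]]}'; python3 st.py; python3 -m jog '{"motion": [[0,0,0,-0.06,0],[0,0,0,-0.06,0],[0,0,0,-0.06,0],[0,0,0,0,0]]}'; python3 st.py
```

```text
t: 20.67
position: [0.6249, 0.0422, 0.0995]
eef_rot: [0.0, 0.995, 0.097, -0.0]
contact_force: [0.8, -0.1, -0.5]
grip_width: 0.0494
gripper_force: 60.0
box [60.1  0.2 99.5] F [ 0.8 -0.1 -0.5] M [-0.16  0.12 -0.02] grip 0.0494
t: 21.0
position: [0.6253, 0.042, 0.0956]
eef_rot: [0.0, 0.995, 0.097, 0.0]
contact_force: [-0.2, -1.9, -1.0]
grip_width: 0.0498
gripper_force: 60.0
box [60.5 -0.1 95.6] F [-0.2 -1.9 -1. ] M [-0.32  0.02  0.05] grip 0.0498
```

```bash
python3 -m jog '{"motion": [[0,0,0,-0.04,0],[0,0,0,-0.04,0],[0,0,0,0,0]]}'; python3 st.py; python3 -m jog '{"motion": [[0,0,0,-0.04,0],[0,0,0,0,0]]}'; python3 st.py
```

```text
t: 21.25
position: [0.6254, 0.0419, 0.0938]
eef_rot: [0.0, 0.995, 0.098, 0.0]
contact_force: [0.4, -2.7, 0.8]
grip_width: 0.0494
gripper_force: 60.0
box [60.5 -0.2 93.8] F [ 0.4 -2.7  0.8] M [-0.58 -0.05 -0.02] grip 0.0494
t: 21.42
position: [0.6254, 0.0418, 0.0931]
eef_rot: [0.0, 0.995, 0.097, 0.001]
contact_force: [1.3, -2.8, 3.9]
grip_width: 0.0495
gripper_force: 60.0
box [60.6 -0.3 93.1] F [ 1.3 -2.8  3.9] M [-0.73  0.05  0.  ] grip 0.0495
```

```bash
python3 -m jog '{"motion": [[0,0.01,-0.03,-0.03,0],[0,0,0,-0.03,0],[0,0,0,0,0]]}'; python3 st.py; python3 -m jog '{"motion": [[0,0,-0.02,-0.03,0],[0,0,0,0,0]]}'; python3 st.py
```

```text
t: 21.67
position: [0.6255, 0.0417, 0.0926]
eef_rot: [-0.0, 0.995, 0.097, 0.001]
contact_force: [-0.7, -1.7, 9.6]
grip_width: 0.0496
gripper_force: 60.0
box [60.6 -0.4 92.6] F [-0.7 -1.7  9.6] M [-0.37  0.5  -0.05] grip 0.0496
t: 21.83
position: [0.6256, 0.0416, 0.0925]
eef_rot: [-0.0, 0.995, 0.097, 0.001]
contact_force: [-1.8, -0.1, 12.3]
grip_width: 0.0496
gripper_force: 60.0
box [60.7 -0.5 92.5] F [-1.8 -0.1 12.3] M [-0.18  0.59 -0.02] grip 0.0496
```

Seated with about 12 N of press. I'll turn while tracking force.

```bash
python3 -m jog '{"motion": [[0,0,0,-0.02,0.5],[0,0,0,-0.01,0.5],[0,0,0,-0.01,0.5],[0,0,0,-0.01,0.5],[0,0,0,-0.01,0.5],[0,0,0,-0.01,0.5],[0,0,0,0,0]]}'; python3 st.py
```

```text
t: 22.42
position: [0.6255, 0.042, 0.0916]
eef_rot: [-0.001, 0.974, 0.227, 0.001]
contact_force: [-3.6, 0.4, 17.8]
grip_width: 0.0493
gripper_force: 60.0
box [60.6 -0.1 91.6] F [-3.6  0.4 17.8] M [0.07 0.8  0.18] grip 0.0493
```

```bash
python3 -m jog '{"motion": [[0,-0.02,0,0,0.5],[0,0,0,0,0.5],[0,0,0,-0.01,0.5],[0,0,0,0,0.5],[0,0,0,-0.01,0.5],[0,0,0,0,0.5],[0,0,0,-0.01,0.5],[0,0,0,0,0.5],[0,0,0,0,0]]}'; python3 st.py
```

```text
t: 23.17
position: [0.6251, 0.0424, 0.0911]
eef_rot: [-0.001, 0.92, 0.393, 0.001]
contact_force: [-3.0, 1.8, 19.9]
grip_width: 0.0492
gripper_force: 60.0
box [60.3  0.4 91.1] F [-3.   1.8 19.9] M [0.26 0.81 0.19] grip 0.0492
```

```bash
python3 -m jog '{"motion": [[0,-0.02,0.02,0,0.5],[0,0,0,0,0.5],[0,0,0,-0.01,0.5],[0,0,0,0,0.5],[0,0,0,-0.01,0.5],[0,0,0,0,0.5],[0,0,0,-0.01,0.5],[0,0,0,0,0.5],[0,0,0,0,0]]}'; python3 st.py
```

```text
t: 23.92
position: [0.6246, 0.0427, 0.0907]
eef_rot: [-0.0, 0.838, 0.546, 0.001]
contact_force: [-3.8, 1.8, 20.7]
grip_width: 0.0495
gripper_force: 60.0
box [59.9  0.8 90.7] F [-3.8  1.8 20.7] M [0.08 0.93 0.01] grip 0.0495
```

```bash
python3 -m jog '{"motion": [[0,-0.02,0.02,0,0.5],[0,0,0,0,0.5],[0,0,0,-0.01,0.5],[0,0,0,0,0.5],[0,0,0,-0.01,0.5],[0,0,0,0,0.5],[0,0,0,-0.01,0.5]]}'; python3 st.py;  python3 -m jog '{"motion": [[0,0,0,0,0.5],[0,0,0,-0.01,0.5],[0,0,0,0,0.5],[0,0,0,-0.01,0.5],[0,0,0,0,0.5],[0,0,0,-0.01,0.5],[0,0,0,0,0.5]]}'; python3 st.py
```

```text
t: 24.5
position: [0.6242, 0.0429, 0.0904]
eef_rot: [0.0, 0.745, 0.667, 0.001]
contact_force: [-5.6, 0.3, 24.5]
grip_width: 0.0495
gripper_force: 60.0
box [59.5  1.  90.4] F [-5.6  0.3 24.5] M [-0.08  1.23 -0.34] grip 0.0495
t: 25.08
position: [0.6238, 0.0429, 0.0903]
eef_rot: [-0.0, 0.635, 0.773, 0.001]
contact_force: [-6.1, 0.2, 26.5]
grip_width: 0.0493
gripper_force: 60.0
box [59.1  1.1 90.3] F [-6.1  0.2 26.5] M [-0.12  1.31 -0.55] grip 0.0493
```

TCP z has levelled off at 90.3, exactly the collar-home height (83.3 above the foot, plus 7). Force is rising and θ = 11.2°. I'll relax the press and release.

```bash
python3 -m jog '{"motion": [[0,-0.03,0,0.05,0],[0,-0.03,0,0.05,0],[0,0,0,0.03,0],[0,0,0,0,0]]}'; python3 st.py; python3 -m jog '{"motion": [[0.75,0,0,0.02,0],[0.75,0,0,0,0],[0.75,0,0,0,0],[0.75,0,0,0,0],[0.75,0,0,0,0]]}'; python3 st.py
```

```text
t: 25.42
position: [0.6236, 0.0429, 0.0903]
eef_rot: [0.001, 0.635, 0.773, 0.002]
contact_force: [1.8, 2.1, 10.7]
grip_width: 0.0493
gripper_force: 60.0
box [59.   1.2 90.3] F [ 1.8  2.1 10.7] M [0.14 0.06 0.15] grip 0.0493
t: 25.83
position: [0.6213, 0.0422, 0.0884]
eef_rot: [-0.001, 0.635, 0.773, -0.001]
contact_force: [-0.5, -0.2, -0.7]
grip_width: 0.0649
gripper_force: 0.0
box [56.5  0.9 88.4] F [-0.5 -0.2 -0.7] M [-0.06  0.03  0.04] grip 0.0649
```

```bash
python3 -m jog '{"motion": [[0.75,0.05,0.02,0.3,0],[0.75,0,0,0.6,0],[0.75,0,0,0.8,0],[0.75,0,0,0.8,0],[0.75,0,0,0.8,0],[0.75,0,0,0.8,0],[0.75,0,0.5,0.3,0],[0.75,-0.5,0.8,0,0],[0.75,-0.5,0.9,0,0],[0.75,-0.5,0.9,0,0],[0.75,-0.5,0.9,0,0],[0.75,-0.5,0.9,0,0],[0.75,-0.5,0.9,0,0],[0.75,-0.5,0.9,0,0],[0.75,-0.5,0.9,0,0],[0.75,-0.5,0.9,0,0],[0.75,-0.5,0.9,0,0],[0.75,-0.3,0.5,0,0],[0.75,0,0,0,0]]}'; python3 - <<'E'
from fit import *
im={n:r.read_camera(n) for n in('top','side')}
for n in im: cv2.imwrite(f'pics/{n}F.png',im[n])
b=np.array([.566,.0302]); u=np.array([.9806,.196]); v=np.array([-.196,.9806]); h=b+.06*u
# score: mean edge strength along the projected outline of bar top+collar for candidate foot height, yaw
def samp(n,P):
    g=cv2.GaussianBlur(cv2.cvtColor(im[n],cv2.COLOR_BGR2GRAY),(0,0),.7).astype(np.float32); G=cv2.magnitude(cv2.Sobel(g,5,1,0),cv2.Sobel(g,5,0,1))
    P=np.float32([px(n,X) for X in P])
    return cv2.remap(G,P[:,:1],P[:,1:],cv2.INTER_LINEAR).mean()
def outline(f,yaw,dx,dy,ax):
    c,s=np.cos(yaw),np.sin(yaw); o=h+dx*u+dy*v; C=[(25,8),(25,-8),(-25,-8),(-25,8),(25,8)]; P=[]
    for (x0,y0),(x1,y1) in zip(C[:-1],C[1:]):
        for t in np.linspace(0,1,15):
            x,y=(x0+(x1-x0)*t)/1e3,(y0+(y1-y0)*t)/1e3; P.append([o[0]+c*x-s*y,o[1]+s*x+c*y,f+.094])
    return P
import itertools
best=[]
for f,yw,dx,dy in itertools.product(np.arange(.003,.0145,.001),np.radians(np.arange(-3,26,2)),[-.002,-.001,0,.001,.002],[-.002,-.001,0,.001,.002]):
    P=outline(f,yw,dx,dy,0); best.append((samp('side',P[::3])+samp('top',P[::3]),f,np.degrees(yw),dx,dy)) if 0 else None
G={n:None for n in im}
for n in im:
    g=cv2.GaussianBlur(cv2.cvtColor(im[n],cv2.COLOR_BGR2GRAY),(0,0),.7).astype(np.float32); G[n]=cv2.magnitude(cv2.Sobel(g,5,1,0),cv2.Sobel(g,5,0,1))
from scipy.optimize import differential_evolution
def cost(q):
    P=outline(*q,0); s=0
    for n in im:
        Q=np.float32([px(n,X) for X in P]); s+=cv2.remap(G[n],Q[:,:1],Q[:,1:],cv2.INTER_LINEAR).mean()
    return -float(s)
R=differential_evolution(cost,[(.0,.018),(-.3,.7),(-.004,.004),(-.004,.004)],seed=1,maxiter=40,popsize=10)
print('foot z mm',R.x[0]*1e3,'yaw',np.degrees(R.x[1]),R.x[2:]*1e3,R.fun)
for f in (.005,.007,.009,.011): print(f,min(cost([f,*R.x[1:]]),9))
E
python3 st.py
```

```text
t: 27.42
position: [0.4881, 0.2931, 0.1989]
eef_rot: [-0.001, 0.633, 0.774, -0.0]
contact_force: [-0.9, -0.5, -0.5]
grip_width: 0.0657
gripper_force: 0.0
box [-23.1 270.3 199.1] F [-0.4 -0.2  0.4] M [-0.13 -0.03  0.03] grip 0.0653Traceback (most recent call last):
    calc_energies = list(
        self._mapwrapper(self.func, parameters_pop[0:S])
    )
    return self.f(x, *self.args)
           ~~~~~~^^^^^^^^^^^^^^^
  File "<stdin>", line 27, in cost
  File "h.py", line 6, in px
    m,f=K(n); c=np.array(m['R'])@np.array(X,float)+np.array(m['t']); s=c[:2]/c[2]; s=s*(1+m['k1']*(s@s)); return np.array([m['cx'],m['cy']])+f*s
        ~^^^
  File "h.py", line 4, in K
    m=r.camera_model(n); f=200/np.tan(np.radians(m['fov_y'])/2); return m,f
ValueError: time passes only in moves, steps and waits

The above exception was the direct cause of the following exception:

Traceback (most recent call last):
RuntimeError: The map-like callable must be of the form f(func, iterable), returning a sequence of numbers the same length as 'iterable'
```

```bash
sed -i '1a from functools import lru_cache' h.py; sed -i 's/^def K/@lru_cache\ndef K/' h.py; python3 - <<'E'
from fit import *
from scipy.optimize import differential_evolution
b=np.array([.566,.0302]); u=np.array([.9806,.196]); v=np.array([-.196,.9806]); h=b+.06*u; G={}
for n in('top','side'):
    g=cv2.GaussianBlur(cv2.imread(f'pics/{n}F.png',0),(0,0),.7).astype(np.float32); G[n]=cv2.magnitude(cv2.Sobel(g,5,1,0),cv2.Sobel(g,5,0,1))
C=np.array([(25,8),(25,-8),(-25,-8),(-25,8),(25,8)])/1e3
L=np.concatenate([a+(c-a)*np.linspace(0,1,12)[:,None] for a,c in zip(C,C[1:])])
def cost(q,cams=('top','side')):
    c,s=np.cos(q[1]),np.sin(q[1]); o=h+q[2]*u+q[3]*v; t=0
    for n in cams:
        Q=np.float32([px(n,[o[0]+c*x-s*y,o[1]+s*x+c*y,q[0]+.094]) for x,y in L]); t+=cv2.remap(G[n],Q[:,:1],Q[:,1:],cv2.INTER_LINEAR).mean()
    return -float(t)
for cams in(('top','side'),('side',)):
    R=differential_evolution(cost,[(0,.018),(-.3,.7),(-.003,.003),(-.003,.003)],args=(cams,),seed=1,maxiter=30,popsize=8)
    print(cams,'foot z mm',R.x[0]*1e3,'yaw',np.degrees(R.x[1]),R.x[2:]*1e3,R.fun,[round(cost([f,*R.x[1:]],cams)) for f in(.005,.007,.009,.011)])
E
```

```text
('top', 'side') foot z mm 7.555646208656699 yaw 13.910257782671055 [-1.62731846  1.10565983] -231.48272705078125 [-216, -232, -220, -183]
('side',) foot z mm 8.067038048275856 yaw 13.133675620824473 [-0.83139618 -0.40742096] -119.77969360351562 [-92, -116, -115, -83]
```

The image fit gives foot z ≈ 7.5–8 mm (home is 7) and bar yaw ≈ 13°, aligned with the box's 11.3°. With time to spare, I'll regrip and work it ±15° under press to be sure the collar is fully down.

```bash
python3 -m jog '{"motion": [[0.8,0.3,-0.5,0,0],[0.8,0.5,-0.9,0,0],[0.8,0.5,-0.9,0,0],[0.8,0.5,-0.9,0,0],[0.8,0.5,-0.9,0,0],[0.8,0.5,-0.9,0,0],[0.8,0.5,-0.9,0,0],[0.8,0.5,-0.9,0,0],[0.8,0.5,-0.9,0,0],[0.8,0.5,-0.9,0,0],[0.8,0.5,-0.9,0,0],[0.8,0.1,-0.5,0,0],[0.8,0,0,0,0],[0.8,0,0,0,0]]}'; python3 st.py
```

```text
t: 28.68
position: [0.6252, 0.0393, 0.1989]
eef_rot: [-0.001, 0.636, 0.772, -0.0]
contact_force: [-0.1, 1.1, -0.7]
grip_width: 0.0694
gripper_force: 0.0
box [ 59.9  -2.7 198.9] F [-0.1  1.1 -0.7] M [-0.05  0.1   0.03] grip 0.0694
```

```bash
python3 -m jog '{"motion": [[0.8,-0.05,0.14,0,0],[0.8,0,0,-0.4,0],[0.8,0,0,-0.7,0],[0.8,0,0,-0.7,0],[0.8,0,0,-0.7,0],[0.8,0,0,-0.7,0],[0.8,0,0,-0.6,0],[0.8,0,0,-0.4,0],[0.8,0,0,-0.1,0],[0.8,0,0,0,0],[0,0,0,0,0],[0,0,0,0,0],[0,0,0,0,0],[0,0,0,0,0],[0,0,0,0,0]]}' 60; python3 st.py
```

```text
t: 29.93
position: [0.6238, 0.0433, 0.0926]
eef_rot: [-0.001, 0.635, 0.773, -0.001]
contact_force: [-3.9, -1.7, 5.6]
grip_width: 0.0494
gripper_force: 60.0
box [59.2  1.5 92.6] F [-3.9 -1.7  5.6] M [-0.33  0.71 -0.09] grip 0.0494
```

```bash
python3 -m jog '{"motion": [[0,-0.03,0,-0.06,0],[0,0,0,-0.05,0],[0,0,0,0,0]]}'; python3 st.py; python3 -m jog '{"motion": [[0,0,0,0,-0.6],[0,0,0,0,-0.6],[0,0,0,0,-0.6],[0,0,0,0,-0.6],[0,0,0,0,-0.6],[0,0,0,0,0]]}'; python3 st.py
```

```text
t: 30.18
position: [0.6237, 0.0433, 0.0926]
eef_rot: [0.0, 0.635, 0.773, -0.0]
contact_force: [-6.5, -1.9, 18.8]
grip_width: 0.0496
gripper_force: 60.0
box [59.2  1.5 92.6] F [-6.5 -1.9 18.8] M [-0.32  1.55 -0.06] grip 0.0496
t: 30.68
position: [0.6241, 0.0433, 0.0926]
eef_rot: [0.001, 0.731, 0.683, 0.0]
contact_force: [-5.4, -1.1, 18.1]
grip_width: 0.0496
gripper_force: 60.0
box [59.6  1.5 92.6] F [-5.4 -1.1 18.1] M [-0.29  1.45 -0.33] grip 0.0496
```

```bash
python3 -m jog '{"motion": [[0,0,0,0,0.6],[0,0,0,0,0.6],[0,0,0,0,0.6],[0,0,0,0,0.6],[0,0,0,0,0.6],[0,0,0,0,0]]}'; python3 st.py
```

```text
t: 31.18
position: [0.6237, 0.0433, 0.0926]
eef_rot: [0.0, 0.634, 0.773, -0.0]
contact_force: [-5.2, 0.1, 18.7]
grip_width: 0.0493
gripper_force: 60.0
box [59.1  1.5 92.6] F [-5.2  0.1 18.7] M [-0.15  1.44  0.25] grip 0.0493
```

Z did not change at all through 30° of turning under 18 N, so the collar is home. I'll relax, release and retreat.

```bash
python3 -m jog '{"motion": [[0,0,0,0.05,0],[0,0,0,0.04,0],[0,0,0,0,0],[0.75,0,0,0,0],[0.75,0,0,0,0],[0.75,0,0,0,0],[0.75,0,0,0,0],[0.75,0,0,0.2,0],[0.75,0,0,0.5,0],[0.75,0,0,0.8,0],[0.75,0,0,0.8,0],[0.75,0,0,0.8,0],[0.75,0,0,0.8,0],[0.75,0,0.6,0,0],[0.75,0,0.8,0,0],[0.75,0,0.8,0,0],[0.75,0,0.6,0,0],[0.75,0,0.2,0,0],[0.75,0,0,0,0],[0.75,0,0,0,0]]}'; python3 - <<'E'
from h import *
a=r.read_camera('top'); b=r.read_camera('side')
for n,i in(('top',a),('side',b)):
    d=cv2.absdiff(i,cv2.imread(f'pics/{n}F.png')).max(2)
    x,y=px(n,[.6248,.042,.08]).astype(int); print(n,'peg-region change vs before',(d[y-14:y+14,x-14:x+14]>40).sum())
z=cv2.imread('pics/top0raw.png')
for nm,P in(('stamp',[.455,-.37,.08]),('paperweight',[.66,.16,.03]),('cup',[.66,-.22,.05])):
    x,y=px('top',P).astype(int); d=cv2.absdiff(a,z).max(2)[y-14:y+14,x-14:x+14]; print(nm,(x,y),(d>40).sum())
E
python3 st.py
```

```text
t: 32.85
position: [0.6238, 0.1187, 0.1885]
eef_rot: [-0.0, 0.635, 0.773, -0.0]
contact_force: [-0.2, -0.3, -1.0]
grip_width: 0.0655
gripper_force: 0.0
top peg-region change vs before 65
side peg-region change vs before 28
stamp (np.int64(449), np.int64(243)) 509
paperweight (np.int64(267), np.int64(171)) 643
cup (np.int64(396), np.int64(172)) 343
box [ 74.   74.6 188.5] F [-0.  -0.5  0.1] M [-0.1   0.04 -0.1 ] grip 0.0652
```

```bash
python3 -c "
from rig import r
print(r.finish_job())"
```

```text
the job is handed in; nothing more can be done
None
```

The job is handed in at about 33 s: the lid is hooked under the lip and flat, and the peg is turned along the box, pressed home and still in place after release. I didn't touch the stamp, cup, paperweight or abacus on purpose; my last picture check on them was inconclusive.

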